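# Set the pop-up stops and slide the bar up to them

## Robot

A 7-joint arm with a two-finger parallel gripper is mounted at the origin on a cart in front of the work surface, level with it; the furniture and walls round the work are solid. World frame = base frame: x ahead of the robot, y to its left, z up, the work surface at z = 0. Lengths are in m, angles in rad, forces in N, time in s.
With the tool pointing down it reaches from about 0.35 to 0.9 m from the base axis. Payload 8.1 kg.
Tool frame: the origin (TCP) lies between the finger pads; the fingertips stand 17 mm ahead of it and the grasp point (between the pads) lies 2 mm behind it; z points along the fingers, y is the line along which they close (so a half turn about z gives the same grasp; the last joint's range is limited). The gripper opens to 92 mm and grips with 3 to 60 N. Pads are 19 mm wide; open, the fingers measure 130 mm over their backs; the gripper's body (75 mm by 190 mm) begins 47 mm behind the grasp point.
Start: joints at [-0.103, 0.434, 0.025, 1.573, -0.012, 1.134, -0.075], TCP at [0.625, -0, 0.244] pointing down, gripper open.
Joint ranges: [-2.62, 2.62], [-0.44, 2.09], [-1.27, 1.32], [0.08, 2.57], [-1.32, 4.46], [0.12, 2], [-2.74, 2.74]. Speed limits (rad/s): [2.22, 2.22, 3.01, 3.01, 3.14, 3.14, 3.14].

## Interface

Orientations are given as a rotation vector (axis times angle).
In Python, from cell import observe, get_image, calibration, sign_off, look_for, regions_of, landmark_of gives the robot as it stands.
- The arm moves only by the tool jog_arm, never from a script. Its argument "plan" is a list of rows, each an object with "offset": the shift along the tool's x, y, z normalised to -1 to 1, where 1 is 0.15 m, a list of three; "twist": the turn, a rotation vector about the tool's x, y, z normalised to -1 to 1, where 1 is 2 pi rad, a list of three; "fingers": the gripper command: -1 is shut, 1 is fully open, values between are in proportion. In form: [{"offset": [x, y, z], "twist": [ax, ay, az], "fingers": fingers}, ...]. A call has 1 to 20 rows; each row is the pose to reach, as a shift and turn from the pose commanded when the call began, along the tool's axes at that moment, turning the shorter way round; what a row does not reach only later rows make up. A row lasts 1/8 s, in which the tool goes at most 62.5 mm and 10.7 degrees, less where a joint would pass 70% of its speed; a pose out of reach is approached as far as the arm can. A call with a number of a shift or a turn outside -1 to 1 is refused whole. A call with a gripper value outside its range is refused whole. The fingers move at their own pace and stop on an object; "newtons" is the grip in N (left out, the last holds). Time passes only in rows, so rows that repeat a pose let the fingers close. It gives the time, the measured TCP pose, the force, the opening and the grip force at its end, in the units of the state.
- observe(): the state, without advancing time (a new reading comes with each control period).
- get_image(name): name is "scene" or "top" or "wrist"; returns the picture (400x640x3 uint8, red, green, blue); there is no depth.
- calibration(name): a dict with "fov_y" (degrees; the focal length in pixels is half the picture's height over the tangent of half this angle, whatever the lens; pixels are square), "cx", "cy" (the principal point, pixels), "k1" (the pictures are not rectified: a ray, as slopes to the right and down, at radius r is drawn at 1 + k1 r^2 times it, then the intrinsics apply), "position" and "attitude" of the camera in the world. Camera axes: x right, y down, z forward; pixel columns grow to the right and rows downward; lengths in m; the calibration is good to about 2 mm. A picture is of the moment at which its call begins: read the wrist's pose just before it. calibration takes no time and is no camera call; for the wrist camera it gives the pose at the moment of the call.
- sign_off(): hands the job in; it is judged then, once.
Trained networks look in the newest picture that a camera, given by its name, has taken for a name from the list of things; names that differ only in an ending like _2 or _b are one class to them, and where a whole thing is asked for, a point or a joint stands for the part that bears it (a point fixed in the world has none). Each returns a list of dicts, best first, with "conf" (0 to 1); they miss things now and then, are a little off and sometimes report something else, mostly with a low value. They report only what shows in the picture. A call takes as long as a camera call. They do not tell look-alikes from the thing itself.
- look_for(thing, camera): "box" ([left, top, width, height] as shares, 0 to 1, of the picture: columns of its width, rows of its height, round what is visible of it).
- regions_of(thing, camera): "region" (400x640 bool, what is visible of it) and "box" ([left, top, width, height] as shares, 0 to 1, of the picture: columns of its width, rows of its height, round what is visible of it).
- landmark_of(thing, camera): "at" ([row, column] as shares, 0 to 1, of the picture: columns of its width, rows of its height: a listed point, or the origin of a listed thing).
The state is a dict: "clock": time; "joints": joint angles; "dq": joint speeds; "joint_efforts": joint torques, N m; "position": TCP position; "ee_rot": TCP orientation; "force": force on the tool from outside, world axes, zero at the start; "ft_torque": the same for the moment, N m; "width": opening from 0.0 (shut) to 1.0 (fully open); "gripper_force": force on a finger pad.
Only numpy, scipy, OpenCV 4.12 (cv2) and the standard library are available. Lean on these libraries where they do the work, as an engineer would, in place of code of your own. Each camera call takes 0.05 s, during which the arm holds its last target. There are 200 camera calls.

## Task

Get the fixture plate ready: the two push-push stops farther from you must stand up and the two nearer ones must be caught down, so press whichever are wrong and check how each ended up. Lift the pale roller out of the way into the blue tray, then slide the square bar along the rails, without lifting it off them, until it lies flush against both far stops. Leave the nut, the black roller and the oil bottle where they are.

Things in the scene. Friction and masses are not known exactly. Their poses are not given: they have to be found in the camera images.
- fixture: Fixed aluminium plate 250 x 200 x 30 mm; origin on its underside, centre in y, x from -120 to 130 mm; x points away from the robot (within 0.3 rad), y left. On top two rails along x, 13 mm high, at y = +-70 to +-86 mm (rail tops 43 mm above the bench). Between them four push-push stops: near pair at x = -15, y = +-30 mm, far pair at x = 55, y = +-30 mm.
- bar: Dark square steel bar, 17 x 250 x 17 mm, about 0.4 to 0.7 kg; origin at the centre of its underside, y along its length. It starts lying across the two rails at the robot's end, about 80 mm nearer the robot than the plate's origin.
- roller: Pale steel roller, upright cylinder 33 mm in diameter and 38 mm high, with a small hole in its top, loose; origin at the centre of its foot. It stands on the plate between the near and the far stops, in the bar's way.
- tray: Blue open tray with round corners, fixed to the bench at the right, 82 x 122 x 27 mm (x, y, z), walls leaning outward (inner floor 62 x 90 mm, 4 mm above the bench); origin at the centre of its underside. Its corner x < -2, y < -10 mm holds fixed small parts up to 15 mm high; the rest is free.
- nut: Bystander: large steel hexagon nut 34 x 30 x 16 mm lying on the plate behind the far stops, loose; origin at the centre of its underside.
- black_roller: Bystander: black roller 33 mm in diameter, 38 mm high, standing on the bench just left of the plate, loose; origin at the centre of its foot.
- oiler: Bystander: green oil bottle with a thin spout, 45 mm in diameter, 150 mm high, standing on the bench right of the plate, loose; origin at the centre of its foot.
- stop_a_top (a point): Crown centre of a push-push stop, a steel stub 22 mm in diameter. The four look alike; which stands in which of the four places changes. Crown height over the plate's top: 23.5 mm up, 10.5 mm caught down (below the rail tops), 1.5 mm pressed fully home. z up.
- stop_a_plunger (a joint): How far stop_a is pressed in, m: 0 up, about 0.013 caught down, 0.022 fully home. Spring 2 N (top) to 3 N (bottom), up to 7 N when pressed briskly. Pressed home (beyond 0.0215, to the hard stop) and let go, a stop that was up stays caught down, one that was down springs up; one change per full press. A short press leaves it as it was.
- stop_b_top (a point): Crown centre of a push-push stop, a steel stub 22 mm in diameter. The four look alike; which stands in which of the four places changes. Crown height over the plate's top: 23.5 mm up, 10.5 mm caught down (below the rail tops), 1.5 mm pressed fully home. z up.
- stop_b_plunger (a joint): How far stop_b is pressed in, m: 0 up, about 0.013 caught down, 0.022 fully home. Spring 2 N (top) to 3 N (bottom), up to 7 N when pressed briskly. Pressed home (beyond 0.0215, to the hard stop) and let go, a stop that was up stays caught down, one that was down springs up; one change per full press. A short press leaves it as it was.
- stop_c_top (a point): Crown centre of a push-push stop, a steel stub 22 mm in diameter. The four look alike; which stands in which of the four places changes. Crown height over the plate's top: 23.5 mm up, 10.5 mm caught down (below the rail tops), 1.5 mm pressed fully home. z up.
- stop_c_plunger (a joint): How far stop_c is pressed in, m: 0 up, about 0.013 caught down, 0.022 fully home. Spring 2 N (top) to 3 N (bottom), up to 7 N when pressed briskly. Pressed home (beyond 0.0215, to the hard stop) and let go, a stop that was up stays caught down, one that was down springs up; one change per full press. A short press leaves it as it was.
- stop_d_top (a point): Crown centre of a push-push stop, a steel stub 22 mm in diameter. The four look alike; which stands in which of the four places changes. Crown height over the plate's top: 23.5 mm up, 10.5 mm caught down (below the rail tops), 1.5 mm pressed fully home. z up.
- stop_d_plunger (a joint): How far stop_d is pressed in, m: 0 up, about 0.013 caught down, 0.022 fully home. Spring 2 N (top) to 3 N (bottom), up to 7 N when pressed briskly. Pressed home (beyond 0.0215, to the hard stop) and let go, a stop that was up stays caught down, one that was down springs up; one change per full press. A short press leaves it as it was.
Not all that is in view belongs to the job. Leave any orange or purple look-alike of the roller alone.

How it is judged:
By the outcome, as a careful person would: the job done as asked, in the order asked, and still so for the second after the job is handed in, with the robot touching nothing.
It also fails if it takes over 72 s, if anything falls off the work surface, if the arm or the gripper's body presses on something with over 40 N, if the wrist force passes 120 N, or if a joint passes its speed limit or range.

## Working session

There is one attempt and no reset: what is moved stays moved. The work goes in short steps, Python scripts to look and compute and a tool call to move; the robot and the scene stay as the last step left them, time stands still between calls to the robot, and variables do not carry over. Pictures are saved under pics/ and viewed, at most 11 in all, crops included, and the job is handed in when it is done.

Besides the shell and the picture viewer there is one more tool, called after "Emit:" in YAML: its name, and indented under it one key for each argument. jog_arm: Moves the arm, as the interface text tells. Scaled input: -1 to 1 covers 0.15 m each way for a shift and 2 pi rad each way for a turn. Its arguments: {"type":"object","properties":{"plan":{"type":"array","items":{"type":"object","properties":{"offset":{"type":"array","items":{"type":"number","minimum":-1,"maximum":1}},"twist":{"type":"array","items":{"type":"number","minimum":-1,"maximum":1}},"fingers":{"type":"number"}}}},"newtons":{"type":"number"}},"required":["plan"]}

```bash
mkdir -p pics
cat > h.py <<'E'
import numpy as np, cv2
from cell import *
from scipy.spatial.transform import Rotation as R
def cal(n):
    c=calibration(n); f=200/np.tan(np.radians(c['fov_y'])/2)
    a=np.array(c['attitude'],float)
    M=a if a.shape==(3,3) else R.from_rotvec(a).as_matrix()
    K=np.array([[f,0,c['cx']],[0,f,c['cy']],[0,0,1.]])
    return K,c['k1'],np.array(c['position']),M
def ray(n,uv,z,c=None):
    K,k1,p,M=c or cal(n)
    d=(np.array(uv,float)-K[:2,2])/K[0,0]
    s=d.copy()
    for _ in range(20): s=d/(1+k1*(s@s))
    w=M@np.array([s[0],s[1],1]); return p+w*(z-p[2])/w[2]
def proj(n,P,c=None):
    K,k1,p,M=c or cal(n)
    q=M.T@(np.array(P)-p); s=q[:2]/q[2]; s=s*(1+k1*(s@s)); return K[0,0]*s+K[:2,2]
def save(n,f):
    im=get_image(n); cv2.imwrite('pics/'+f,im[:,:,::-1]); return im
E
python3 - <<'E'
from h import *
print(calibration('top'),calibration('scene'),calibration('wrist'))
a=save('top','t0.png');b=save('scene','s0.png')
cv2.imwrite('pics/w0.png',get_image('wrist')[:,:,::-1])
for cam in ['top','scene']:
  for t,z in [('fixture',0),('bar',.043),('roller',.03),('tray',0),('nut',.03),('black_roller',0),('oiler',0),('stop_a_top',.045)]:
    for r in landmark_of(t,cam)[:6]:
      v,u=r['at'];uv=(u*640,v*400)
      print(cam,t,round(r['conf'],2),np.round(uv),np.round(ray(cam,uv,z),4))
print(observe())
E
```

```text
{'fov_y': 55.54676156232693, 'cx': 315.73891289175083, 'cy': 195.2239469686281, 'k1': 0.008075922892090753, 'position': array([0.32506177, 0.08163696, 1.2010809 ]), 'attitude': array([-2.10817698,  2.13899104, -0.20509195])} {'fov_y': 49.685067333671554, 'cx': 316.67203936413586, 'cy': 206.85807036340853, 'k1': 0.03504851733247153, 'position': array([-0.15693286,  0.70838266,  0.60331172]), 'attitude': array([-0.92511116,  2.2128319 , -1.29310526])} {'fov_y': 66.61084706860956, 'cx': 314.0222542336984, 'cy': 200.31104997410503, 'k1': -0.023484579703656364, 'position': array([0.6248883 , 0.06755311, 0.38431043]), 'attitude': array([ 2.88919850e+00, -8.51274845e-04, -2.12047647e-03])}
top fixture 0.61 [313. 192.] [0.5647 0.0843 0.    ]
top bar 0.73 [317. 215.] [0.4843 0.0741 0.043 ]
top bar 0.23 [313. 195.] [0.5492 0.0843 0.043 ]
top roller 0.7 [252. 169.] [0.6365 0.279  0.03  ]
top roller 0.59 [308. 186.] [0.5797 0.1003 0.03  ]
top roller 0.59 [319. 175.] [0.616  0.0648 0.03  ]
top roller 0.51 [252. 226.] [0.4563 0.2729 0.03  ]
top roller 0.26 [323. 191.] [0.5615 0.0524 0.03  ]
top nu
[... 918 characters left out ...]
: 0.95, 'joints': array([-0.1025896 ,  0.43452379,  0.02501308,  1.57324437, -0.01156916,
        1.13396737, -0.07510593]), 'dq': array([-0.00078823, -0.00093869, -0.00082889,  0.00050068,  0.00011055,
       -0.00184153,  0.00046362]), 'joint_efforts': array([-2.69272459e-03, -6.67666125e+01,  9.82887447e-01, -3.14812839e+01,
       -6.07751892e-02,  3.30508605e-02,  6.09668245e-05]), 'position': array([ 6.25000955e-01, -5.17562540e-05,  2.43710017e-01]), 'ee_rot': array([ 2.22152713e+00,  2.22130390e+00, -4.45052104e-05]), 'force': array([ 0.25270581, -0.31079476, -0.62742133]), 'ft_torque': array([-0.0408928 ,  0.02748146,  0.03220898]), 'gripper_force': 0.0, 'width': 0.9972540685634009}
```

View pics/t0.png

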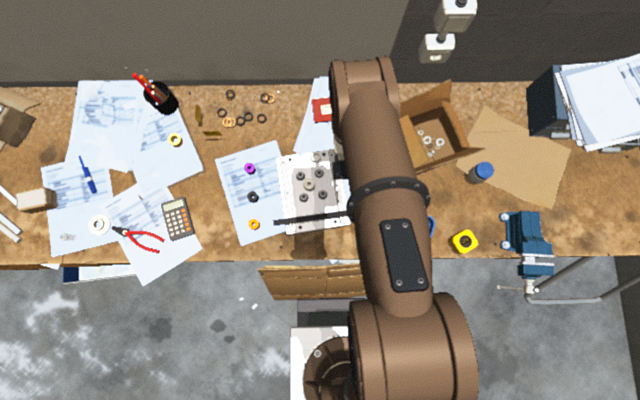

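View pics/s0.png

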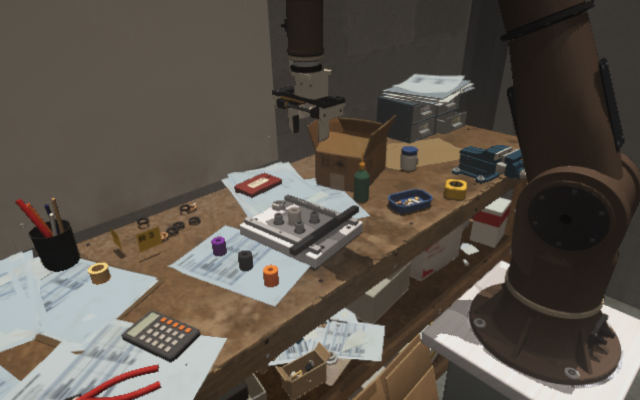

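Emit:
jog_arm:
  plan:
    - {"offset": [0.53,-0.37,0],"twist": [0,0,0],"fingers": 1}
    - {"offset": [0.53,-0.37,0],"twist": [0,0,0],"fingers": 1}
    - {"offset": [0.53,-0.37,0],"twist": [0,0,0],"fingers": 1}
    - {"offset": [0.53,-0.37,0],"twist": [0,0,0],"fingers": 1}

```text
clock: 1.45
position: [0.5699, 0.0788, 0.2439]
ee_rot: [2.221, 2.22, 0.0]
force: [0.1, -0.2, 0.3]
width: 1.002
gripper_force: 0.0
```

Run:
```python
from h import *
print(observe()['position'])
c=cal('wrist');a=save('wrist','w1.png')
cv2.imwrite('pics/w1c.png',cv2.resize(a[:,:,::-1],(800,500),interpolation=cv2.INTER_CUBIC))
for t,z in [('fixture',0),('bar',.043),('roller',.03),('tray',0),('nut',.03),('black_roller',0),('oiler',0),('stop_a_top',.045)]:
    for r in landmark_of(t,'wrist')[:6]:
      v,u=r['at'];uv=(u*640,v*400)
      print(t,round(r['conf'],2),np.round(uv),np.round(ray('wrist',uv,z,c),4))
```

```text
[0.56993262 0.07883086 0.2439332 ]
fixture 0.95 [306. 171.] [0.5603 0.0853 0.    ]
bar 0.71 [230. 178.] [0.4739 0.0849 0.043 ]
roller 0.89 [320. 166.] [0.5776 0.0966 0.03  ]
roller 0.8 [219.  13.] [0.4706 0.2582 0.03  ]
nut 0.85 [401. 182.] [0.6741 0.0768 0.03  ]
black_roller 0.88 [298.   4.] [0.5519 0.2759 0.    ]
stop_a_top 0.82 [289. 157.] [0.5419 0.1087 0.045 ]
```

View pics/w1c.png

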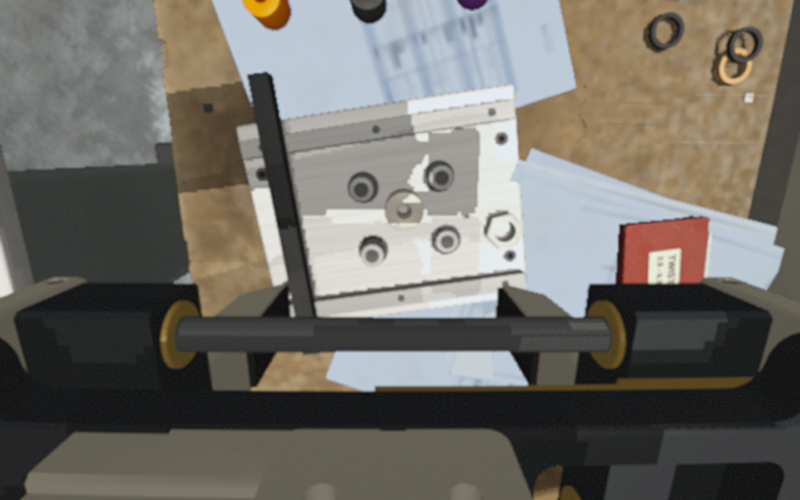

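Run:
```python
from h import *
c=cal('scene');a=get_image('scene')
x0,y0,s=235,190,6
im=cv2.resize(a[y0:y0+80,x0:x0+132],None,fx=s,fy=s,interpolation=cv2.INTER_CUBIC)[:,:,::-1]
cv2.imwrite('pics/sc.png',im)
```

```text
(no output)
```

View pics/sc.png

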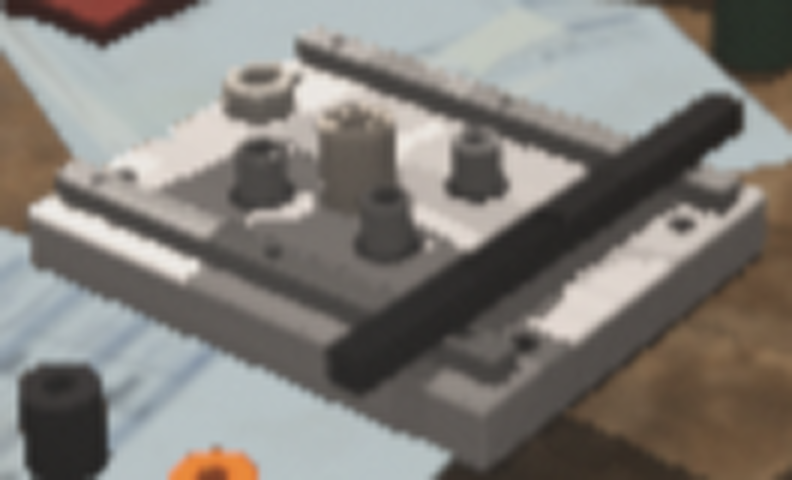

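```bash
cat > fit.py <<'E'
from h import *
from scipy.optimize import least_squares
S=lambda u,v:(235+u/6,190+v/6)
obs=[('scene',(-.12,.1,.03),S(487,408)),('scene',(.13,.1,.03),S(32,205)),('scene',(-.12,-.1,.03),S(765,190)),
('wrist',(.13,.1,.03),(514/1.25,87/1.25)),('wrist',(-.12,.1,.03),(238/1.25,125/1.25))]
C={'scene':cal('scene'),'wrist':cal('wrist')}
def T(p,q):
    c,s=np.cos(p[2]),np.sin(p[2]); q=np.array(q); return np.array([p[0]+c*q[0]-s*q[1],p[1]+s*q[0]+c*q[1],q[2]])
def f(p): return np.concatenate([proj(n,T(p,q),C[n])-np.array(uv) for n,q,uv in obs])
r=least_squares(f,[.565,.08,-.1],loss='soft_l1'); p=r.x
E
python3 - <<'E'
from fit import *
print(p,np.round(f(p).reshape(-1,2),1))
for n,q in [('NL',(-.015,.03)),('NR',(-.015,-.03)),('FL',(.055,.03)),('FR',(.055,-.03))]:
  print(n,np.round(T(p,q+(0,))[:2],4),end=' ')
  for h in (.0535,.0405,.03):
    u=proj('scene',T(p,q+(h,)),C['scene']); w=proj('wrist',T(p,q+(h,)),C['wrist'])
    print(h,np.round((u-[235,190])*6),np.round(w*1.25,1),end=' ')
  print()
E
```

```text
[0.56099584 0.08622474 0.13030487] [[-2.6  1. ]
 [-2.4  0.4]
 [ 0.   0.7]
 [ 0.9  0.3]
 [-2.3  1.3]]
NL [0.5422 0.114 ] 0.0535 [379. 197.] [360.7 191.6] 0.0405 [380. 224.] [361.9 190.2] 0.03 [381. 246.] [362.7 189.1] 
NR [0.55   0.0545] 0.0535 [470. 139.] [370.7 257.8] 0.0405 [471. 165.] [371.5 254.1] 0.03 [471. 186.] [372.1 251.2] 
FL [0.6116 0.1231] 0.0535 [254. 147.] [441.1 180.9] 0.0405 [256. 173.] [439.3 179.8] 0.03 [258. 194.] [438. 179.] 
FR [0.6194 0.0636] 0.0535 [347.  92.] [447.8 247.9] 0.0405 [349. 118.] [445.8 244.5] 0.03 [350. 138.] [444.4 242. ]
```

Emit:
jog_arm:
  plan:
    - {"offset": [0.04,-0.167,0.3],"twist": [0,0,-0.0541],"fingers": -1}
    - {"offset": [0.04,-0.167,0.4],"twist": [0,0,-0.0812],"fingers": -1}
    - {"offset": [0.04,-0.167,0.5],"twist": [0,0,-0.1082],"fingers": -1}
    - {"offset": [0.04,-0.167,0.5],"twist": [0,0,-0.1353],"fingers": -1}
    - {"offset": [0.04,-0.167,0.5],"twist": [0,0,-0.2706],"fingers": -1}
    - {"offset": [0.04,-0.167,0.5],"twist": [0,0,-0.2706],"fingers": -1}
    - {"offset": [0.04,-0.167,0.753],"twist": [0,0,-0.2706],"fingers": -1}
    - {"offset": [0.04,-0.167,0.753],"twist": [0,0,-0.2706],"fingers": -1}
    - {"offset": [0.04,-0.167,0.753],"twist": [0,0,-0.2706],"fingers": -1}
    - {"offset": [0.04,-0.167,0.753],"twist": [0,0,-0.2706],"fingers": -1}
    - {"offset": [0.04,-0.167,0.753],"twist": [0,0,-0.2706],"fingers": -1}
    - {"offset": [0.04,-0.167,0.753],"twist": [0,0,-0.2706],"fingers": -1}

```text
clock: 3.45
position: [0.5445, 0.0855, 0.1309]
ee_rot: [-0.199, 3.135, -0.0]
force: [0.3, 0.5, 0.6]
width: 0.006
gripper_force: 0.0
```

Run:
```python
from h import *
o=observe();print(o['position'],o['ee_rot'],o['joints'],o['width'])
c=cal('wrist');a=save('wrist','w2.png')
for t,z in [('fixture',0),('bar',.043),('roller',.03),('nut',.03),('stop_a_top',.0535),('stop_a_top',.0405)]:
    for r in landmark_of(t,'wrist')[:6]:
      v,u=r['at'];uv=(u*640,v*400)
      print(t,round(r['conf'],2),np.round(uv),np.round(ray('wrist',uv,z,c),4))
```

```text
[0.54454338 0.08550802 0.13092259] [-1.99249221e-01  3.13494832e+00 -2.10502929e-04] [ 0.03675265  0.47298897 -0.394536    1.86086459  0.23490543  0.85293063
  1.22344578] 0.005807858065066303
fixture 0.97 [311. 214.] [0.5614 0.0859 0.    ]
bar 0.88 [325. 122.] [0.4773 0.0857 0.043 ]
roller 0.83 [497. 311.] [0.6233 0.2657 0.03  ]
roller 0.8 [535. 133.] [0.4642 0.2511 0.03  ]
stop_a_top 0.77 [352. 219.] [0.5449 0.1153 0.0535]
stop_a_top 0.77 [352. 219.] [0.5489 0.1175 0.0405]
```

View pics/w2.png

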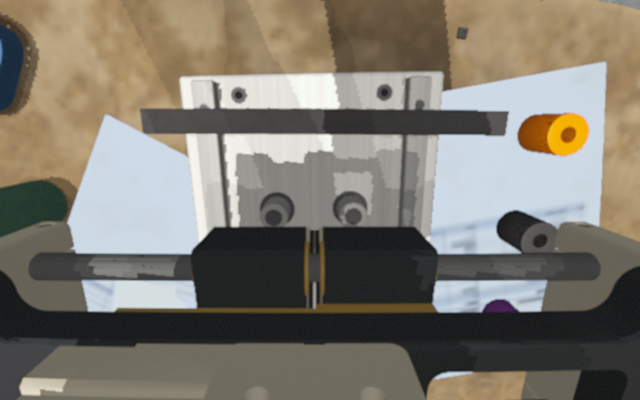

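Run:
```python
from h import *
c=cal('wrist')
for n,uv,z in [('NR',(273,217),.0535),('NL',(353,216),.0535),('cNR',(181,76),.03),('cNL',(443,72),.03),('bar R',(142,110),.06),('barL',(507,113),.06),('barR lo',(142,132),.06),('barL lo',(507,135),.06)]:
  print(n,np.round(ray('wrist',uv,z,c),4))
```

```text
NR [0.5512 0.056  0.0535]
NL [0.5427 0.1156 0.0535]
cNR [ 0.4577 -0.0254  0.03  ]
cNL [0.4299 0.1686 0.03  ]
bar R [ 0.4851 -0.0385  0.06  ]
barL [0.4553 0.2066 0.06  ]
barR lo [ 0.4998 -0.0385  0.06  ]
barL lo [0.4696 0.2107 0.06  ]
```

Emit:
jog_arm:
  plan:
    - {"offset": [-0.012,0.197,0],"twist": [0,0,0],"fingers": -1}
    - {"offset": [-0.012,0.197,0.3],"twist": [0,0,0],"fingers": -1}
    - {"offset": [-0.012,0.197,0.4],"twist": [0,0,0],"fingers": -1}
    - {"offset": [-0.012,0.197,0.47],"twist": [0,0,0],"fingers": -1}
    - {"offset": [-0.012,0.197,0.52],"twist": [0,0,0],"fingers": -1}
    - {"offset": [-0.012,0.197,0.549],"twist": [0,0,0],"fingers": -1}
    - {"offset": [-0.012,0.197,0.549],"twist": [0,0,0],"fingers": -1}

```text
clock: 4.68
position: [0.5427, 0.1148, 0.0489]
ee_rot: [-0.202, 3.135, -0.0]
force: [-2.7, -0.8, 3.2]
width: 0.003
gripper_force: 1.5
```

Emit:
jog_arm:
  plan:
    - {"offset": [0,0,0.008],"twist": [0,0,0],"fingers": -1}
    - {"offset": [0,0,0.008],"twist": [0,0,0],"fingers": -1}

```text
clock: 4.92
position: [0.5429, 0.1148, 0.0487]
ee_rot: [-0.202, 3.134, -0.001]
force: [-6.5, -1.6, 16.1]
width: 0.006
gripper_force: 8.2
```

Emit:
jog_arm:
  plan:
    - {"offset": [0,0,-0.1],"twist": [0,0,0],"fingers": -1}
    - {"offset": [0,0,-0.3],"twist": [0,0,0],"fingers": -1}
    - {"offset": [-0.006,-0.401,-0.3],"twist": [0,0,0],"fingers": -1}
    - {"offset": [-0.006,-0.401,-0.3],"twist": [0,0,0],"fingers": -1}
    - {"offset": [-0.006,-0.401,-0.17],"twist": [0,0,0],"fingers": -1}
    - {"offset": [-0.006,-0.401,-0.1],"twist": [0,0,0],"fingers": -1}
    - {"offset": [-0.006,-0.401,-0.04],"twist": [0,0,0],"fingers": -1}
    - {"offset": [-0.006,-0.401,-0.008],"twist": [0,0,0],"fingers": -1}
    - {"offset": [-0.006,-0.401,0],"twist": [0,0,0],"fingers": -1}
    - {"offset": [-0.006,-0.401,0],"twist": [0,0,0],"fingers": -1}

```text
clock: 6.18
position: [0.5519, 0.0554, 0.0487]
ee_rot: [-0.203, 3.133, -0.001]
force: [-2.3, -4.1, 16.8]
width: 0.004
gripper_force: 8.7
```

Emit:
jog_arm:
  plan:
    - {"offset": [0,0,-0.1],"twist": [0,0,0],"fingers": -1}
    - {"offset": [0,0,-0.4],"twist": [0,0,0],"fingers": -1}
    - {"offset": [0,0,-0.4],"twist": [0,0,0],"fingers": -1}
    - {"offset": [-0.463,0.007,-0.4],"twist": [0,0,0],"fingers": -1}
    - {"offset": [-0.463,0.007,-0.4],"twist": [0,0,0],"fingers": -1}
    - {"offset": [-0.463,0.007,-0.2],"twist": [0,0,0],"fingers": -1}
    - {"offset": [-0.463,0.007,-0.105],"twist": [0,0,0],"fingers": -1}
    - {"offset": [-0.463,0.007,-0.105],"twist": [0,0,0],"fingers": -1}
    - {"offset": [-0.463,0.007,-0.105],"twist": [0,0,0],"fingers": -1}

```text
clock: 7.3
position: [0.62, 0.0657, 0.0637]
ee_rot: [-0.203, 3.134, 0.0]
force: [0.5, 0.0, 0.3]
width: 0.006
gripper_force: 0.0
```

Run:
```python
from h import *
for i in range(4):
  get_image('scene'); o=observe(); print(o['position'],o['force'])
a=get_image('scene')
cv2.imwrite('pics/sc2.png',cv2.resize(a[190:270,235:367],None,fx=6,fy=6,interpolation=cv2.INTER_CUBIC)[:,:,::-1])
```

```text
[0.6202559  0.06568035 0.06392981] [ 0.54744054  0.24425371 -0.86029705]
[0.62036353 0.06564885 0.06400148] [-0.34521182 -0.0877178   0.0837121 ]
[0.62032646 0.06559773 0.06393306] [ 0.25264788 -0.0350804  -0.59346237]
[0.62024919 0.06554108 0.06382159] [ 0.87270446  0.74007746 -0.54050965]
```

View pics/sc2.png

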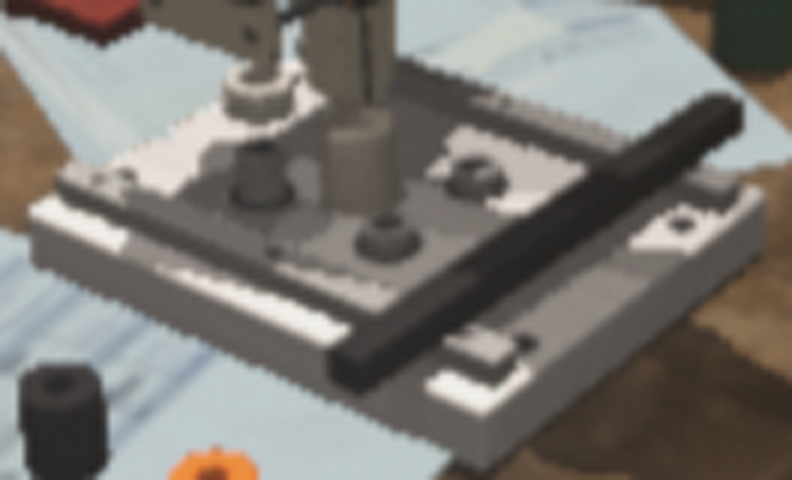

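Emit:
jog_arm:
  plan:
    - {"offset": [0,0,0.05],"twist": [0,0,0],"fingers": -1}
    - {"offset": [0,0,0.095],"twist": [0,0,0],"fingers": -1}
    - {"offset": [0,0,0.106],"twist": [0,0,0],"fingers": -1}
    - {"offset": [0,0,0.106],"twist": [0,0,0],"fingers": -1}

```text
clock: 8.05
position: [0.6207, 0.0657, 0.0487]
ee_rot: [-0.203, 3.133, -0.0]
force: [-3.6, -1.2, 20.3]
width: 0.002
gripper_force: 9.9
```

Emit:
jog_arm:
  plan:
    - {"offset": [0,0,-0.05],"twist": [0,0,0],"fingers": -1}
    - {"offset": [0,0,-0.105],"twist": [0,0,0],"fingers": -1}
    - {"offset": [0,0,-0.105],"twist": [0,0,0],"fingers": -1}

```text
clock: 8.43
position: [0.62, 0.0655, 0.0632]
ee_rot: [-0.203, 3.135, 0.0]
force: [0.4, 0.5, 2.5]
width: 0.003
gripper_force: 1.2
```

Emit:
jog_arm:
  plan:
    - {"offset": [0,0,-0.3],"twist": [0,0,0],"fingers": -1}
    - {"offset": [0.257,0.235,-0.6],"twist": [0,0,0],"fingers": 1}
    - {"offset": [0.257,0.235,-0.6],"twist": [0,0,0],"fingers": 1}
    - {"offset": [0.257,0.235,-0.6],"twist": [0,0,0],"fingers": 1}
    - {"offset": [0.257,0.235,-0.6],"twist": [0,0,0],"fingers": 1}

```text
clock: 9.05
position: [0.577, 0.0942, 0.1514]
ee_rot: [0.201, -3.133, 0.001]
force: [-0.3, -0.6, 0.1]
width: 0.387
gripper_force: 0.0
```

Run:
```python
from h import *
o=observe();print(o['position'],o['ee_rot'],o['width'])
c=cal('wrist');a=get_image('wrist')
for t,z in [('fixture',0),('bar',.043),('roller',.03),('tray',0),('stop_a_top',.0535)]:
    for r in landmark_of(t,'wrist')[:6]:
      v,u=r['at'];uv=(u*640,v*400)
      print(t,round(r['conf'],2),np.round(uv),np.round(ray('wrist',uv,z,c),4))
for r in regions_of('roller','wrist')[:4]:print(np.round(np.array(r['box'])*[640,400,640,400]),r['conf'])
b=get_image('scene')
top=cv2.resize(a,(640,400));sc=cv2.resize(b[190:270,235:363],(640,400),interpolation=cv2.INTER_CUBIC)
cv2.imwrite('pics/w3.png',cv2.resize(np.vstack([top,sc])[:,:,::-1],(480,600)))
```

```text
[0.57702716 0.0941914  0.15143977] [ 2.00925515e-01 -3.13331072e+00  1.37962825e-03] 0.38702004989463984
fixture 0.66 [309. 176.] [0.5616 0.0875 0.    ]
bar 0.94 [319.  77.] [0.477  0.0855 0.043 ]
roller 0.94 [521.  94.] [0.4661 0.2535 0.03  ]
roller 0.86 [317. 203.] [0.5802 0.0983 0.03  ]
tray 0.16 [317. 203.] [0.5879 0.099  0.    ]
stop_a_top 0.83 [345. 166.] [0.5413 0.1151 0.0535]
stop_a_top 0.21 [499. 189.] [0.5432 0.242  0.0535]
[503. 280.  21.  27.] 0.97
[506.  70.  67.  43.] 0.91
[298. 187.  41.  51.] 0.69
```

View pics/w3.png

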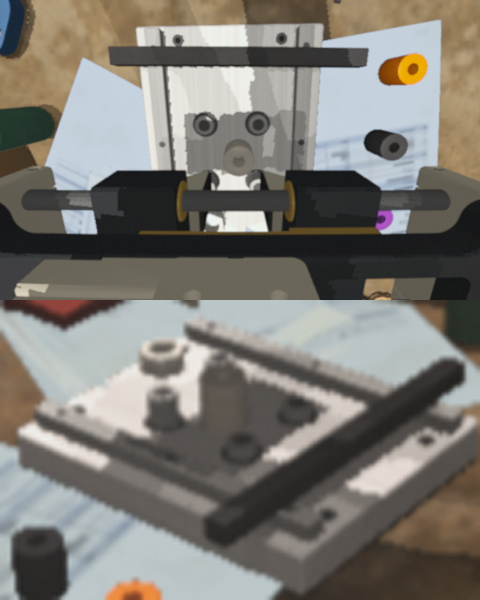

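Run:
```python
from h import *
o=observe(); M=R.from_rotvec(o['ee_rot']).as_matrix(); p=o['position']
t=ray('wrist',(317,208),.068); print(t, M.T@(np.r_[t[:2],.032+.03]-p)/.15, M.T@(np.r_[.5795,.0975,.062]-p)/.15)
```

```text
[0.57455365 0.09806532 0.068     ] [0.01408244 0.02013471 0.60377243] [-0.01813313  0.0121501   0.60376078]
```

Emit:
jog_arm:
  newtons: 25
  plan:
    - {"offset": [0.005,0.016,0.1],"twist": [0,0,0],"fingers": 0.2}
    - {"offset": [0.005,0.016,0.2],"twist": [0,0,0],"fingers": 0.2}
    - {"offset": [0.005,0.016,0.45],"twist": [0,0,0],"fingers": 0.2}
    - {"offset": [0.005,0.016,0.61],"twist": [0,0,0],"fingers": 0.2}
    - {"offset": [0.005,0.016,0.61],"twist": [0,0,0],"fingers": 0.2}
    - {"offset": [0.005,0.016,0.61],"twist": [0,0,0],"fingers": -1}
    - {"offset": [0.005,0.016,0.61],"twist": [0,0,0],"fingers": -1}
    - {"offset": [0.005,0.016,0.61],"twist": [0,0,0],"fingers": -1}
    - {"offset": [0.005,0.016,0.61],"twist": [0,0,0],"fingers": -1}
    - {"offset": [0.005,0.016,0.61],"twist": [0,0,0],"fingers": -1}
    - {"offset": [0.005,0.016,0.61],"twist": [0,0,0],"fingers": -1}

```text
clock: 10.82
position: [0.5767, 0.0978, 0.0623]
ee_rot: [-0.203, 3.133, 0.0]
force: [-1.4, -1.2, 5.8]
width: 0.352
gripper_force: 25.0
```

Emit:
jog_arm:
  plan:
    - {"offset": [0,0,-0.3],"twist": [0,0,0],"fingers": -1}
    - {"offset": [0,0,-0.6],"twist": [0,0,0],"fingers": -1}
    - {"offset": [0,0,-0.9],"twist": [0,0,0],"fingers": -1}
    - {"offset": [0.2,-0.4,-0.9],"twist": [0,0,0],"fingers": -1}
    - {"offset": [0.4,-0.7,-0.9],"twist": [0,0,0],"fingers": -1}
    - {"offset": [0.6,-1,-0.9],"twist": [0,0,0],"fingers": -1}

```text
clock: 11.58
position: [0.5048, -0.0645, 0.1963]
ee_rot: [0.202, -3.135, 0.001]
force: [1.4, -1.1, -2.7]
width: 0.357
gripper_force: 25.0
```

Emit:
jog_arm:
  plan:
    - {"offset": [0.08,-0.35,0],"twist": [0,0,0],"fingers": -1}
    - {"offset": [0.16,-0.7,0],"twist": [0,0,0],"fingers": -1}
    - {"offset": [0.16,-0.85,0],"twist": [0,0,0],"fingers": -1}
    - {"offset": [0.16,-0.85,0],"twist": [0,0,0],"fingers": -1}

```text
clock: 12.08
position: [0.4981, -0.1944, 0.196]
ee_rot: [0.197, -3.135, 0.001]
force: [-1.3, 0.8, -1.8]
width: 0.356
gripper_force: 25.0
```

Run:
```python
from h import *
o=observe();print(o['position'],o['ee_rot'],o['width'],o['gripper_force'])
c=cal('wrist');a=save('wrist','w4.png')
for t,z in [('tray',0),('oiler',0)]:
    for r in landmark_of(t,'wrist')[:3]:
      v,u=r['at'];uv=(u*640,v*400)
      print(t,round(r['conf'],2),np.round(uv),np.round(ray('wrist',uv,z,c),4))
r=regions_of('tray','wrist')
if r:
  m=r[0]['region'].astype(np.uint8);k=max(cv2.findContours(m,0,2)[0],key=cv2.contourArea)[:,0]
  P=np.array([ray('wrist',q,.027,c)[:2] for q in k],np.float32)*1000
  print(cv2.minAreaRect(P),P.min(0),P.max(0))
```

```text
[ 0.49812003 -0.19438675  0.19603284] [ 1.96832846e-01 -3.13486173e+00  6.91880871e-04] 0.3559953081250475 24.999589025974274
tray 0.86 [283. 141.] [ 0.4564 -0.2328  0.    ]
tray 0.58 [588. 202.] [0.48   0.1264 0.    ]
((454.7140808105469, -227.5992431640625), (121.7332992553711, 81.43756103515625), 70.81175231933594) [ 404.20483 -290.91876] [ 505.59192 -166.00005]
```

View pics/w4.png

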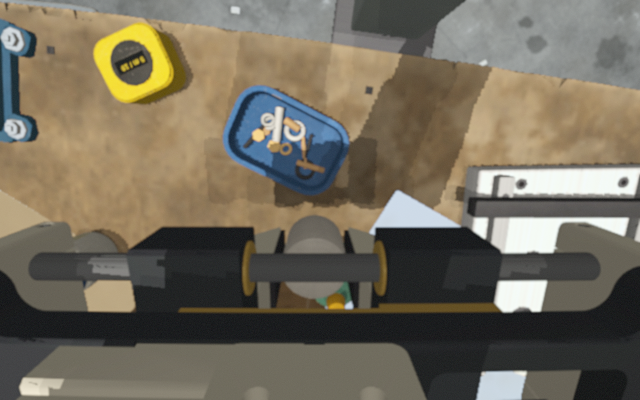

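Run:
```python
from h import *
c=cal('wrist');a=cv2.imread('pics/w4.png')
o=np.array([.4547,-.2276]);ang=np.radians(70.8);ey=np.array([np.cos(ang),np.sin(ang)]);ex=np.array([ey[1],-ey[0]])
H=[];g=[]
for x,y in [(-45,-65),(45,-65),(45,65),(-45,65)]:
  w=o+ex*x/1000+ey*y/1000; H.append(proj('wrist',(*w,.008),c)); g.append(((x+45)*5,(65-y)*4.5))
W=cv2.getPerspectiveTransform(np.float32(H),np.float32(g))
im=cv2.warpPerspective(a,W,(450,585))
for v in range(-40,41,20): cv2.line(im,((v+45)*5,0),((v+45)*5,585),(0,255,0) if v else (0,0,255),1)
for v in range(-60,61,20): cv2.line(im,(0,int((65-v)*4.5)),(450,int((65-v)*4.5)),(0,255,0) if v else (0,0,255),1)
cv2.imwrite('pics/tr.png',im)
```

```text
(no output)
```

View pics/tr.png

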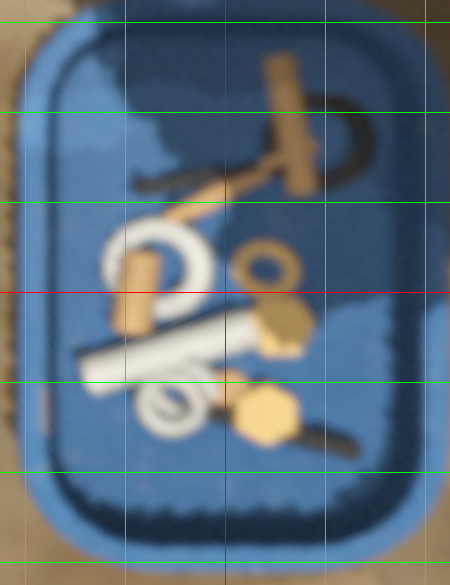

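Emit:
jog_arm:
  plan:
    - {"offset": [0.353,-0.082,0],"twist": [0,0,0.0736],"fingers": -1}
    - {"offset": [0.353,-0.082,0.1],"twist": [0,0,0.0736],"fingers": -1}
    - {"offset": [0.353,-0.082,0.4],"twist": [0,0,0.0736],"fingers": -1}
    - {"offset": [0.353,-0.082,0.7],"twist": [0,0,0.0736],"fingers": -1}
    - {"offset": [0.353,-0.082,0.7],"twist": [0,0,0.0736],"fingers": -1}
    - {"offset": [0.353,-0.082,0.7],"twist": [0,0,0.0736],"fingers": -1}

```text
clock: 13.02
position: [0.4488, -0.2107, 0.0926]
ee_rot: [0.519, 3.097, 0.0]
force: [0.3, -0.1, -2.1]
width: 0.351
gripper_force: 25.0
```

Emit:
jog_arm:
  plan:
    - {"offset": [0.006,-0.02,0.2],"twist": [0,0,0],"fingers": -1}
    - {"offset": [0.006,-0.02,0.33],"twist": [0,0,0],"fingers": -1}
    - {"offset": [0.006,-0.02,0.36],"twist": [0,0,0],"fingers": -1}
    - {"offset": [0.006,-0.02,0.372],"twist": [0,0,0],"fingers": -1}
    - {"offset": [0.006,-0.02,0.372],"twist": [0,0,0],"fingers": -1}

```text
clock: 13.65
position: [0.4472, -0.214, 0.0369]
ee_rot: [0.52, 3.096, -0.001]
force: [1.5, 0.8, 4.0]
width: 0.356
gripper_force: 25.0
```

Emit:
jog_arm:
  plan:
    - {"offset": [0,0,0],"twist": [0,0,0],"fingers": -0.1}
    - {"offset": [0,0,0],"twist": [0,0,0],"fingers": -0.1}
    - {"offset": [0,0,0],"twist": [0,0,0],"fingers": -0.1}
    - {"offset": [0,0,-0.1],"twist": [0,0,0],"fingers": -0.1}
    - {"offset": [0,0,-0.3],"twist": [0,0,0],"fingers": -0.1}
    - {"offset": [0,0,-0.9],"twist": [0,0,0],"fingers": -0.1}
    - {"offset": [0,0,-0.9],"twist": [0,0,0],"fingers": -1}
    - {"offset": [0,0,-0.9],"twist": [0,0,0],"fingers": -1}

```text
clock: 14.65
position: [0.4474, -0.2142, 0.1737]
ee_rot: [0.52, 3.093, -0.002]
force: [-0.0, -0.5, -0.4]
width: 0.284
gripper_force: 0.0
```

Run:
```python
from h import *
o=observe();print(o['position'],o['ee_rot'],o['width'])
c=cal('wrist');save('wrist','w5.png')
for r in landmark_of('roller','wrist')[:4]:
      v,u=r['at'];uv=(u*640,v*400); print(round(r['conf'],2),np.round(uv),ray('wrist',uv,.004,c))
c=cal('scene');b=save('scene','s5.png')
for t in ['roller','stop_a_top','bar']:
  for r in landmark_of(t,'scene')[:4]:
      v,u=r['at'];uv=(u*640,v*400); print(t,round(r['conf'],2),np.round(uv),ray('scene',uv,.004,c))
for r in regions_of('bar','scene')[:1]+regions_of('roller','scene')[:3]: print(np.array(r['box'])*[640,400,640,400])
```

```text
[ 0.44736932 -0.21421049  0.17368157] [ 5.20161054e-01  3.09294205e+00 -2.03238936e-03] 0.2837570044107022
0.62 [314. 189.] [ 0.44949742 -0.21409526  0.004     ]
roller 0.84 [276. 283.] [0.45034942 0.2636439  0.004     ]
roller 0.7 [405. 206.] [ 0.45397811 -0.21449136  0.004     ]
roller 0.64 [218. 254.] [0.63568682 0.29080313 0.004     ]
stop_a_top 0.56 [302. 225.] [0.59184286 0.06016048 0.004     ]
bar 0.68 [328. 231.] [0.51727375 0.0351977  0.004     ]
[287.424 204.08   72.512  51.4  ]
[213.184 235.2    14.976  21.4  ]
[263.488 266.12   15.488  21.   ]
[401.408 191.12   15.232  14.6  ]
```

Emit:
jog_arm:
  plan:
    - {"offset": [0.12,0.3,0],"twist": [0,0,-0.025],"fingers": -0.6}
    - {"offset": [0.23,0.6,0],"twist": [0,0,-0.05],"fingers": -0.6}
    - {"offset": [0.34,0.89,0],"twist": [0,0,-0.075],"fingers": -0.6}
    - {"offset": [0.34,0.89,0],"twist": [0,0,-0.075],"fingers": -0.6}
    - {"offset": [0.34,0.89,0],"twist": [0,0,-0.075],"fingers": -0.6}

```text
clock: 15.68
position: [0.4414, -0.0713, 0.1703]
ee_rot: [0.215, -3.134, 0.0]
force: [-0.3, -0.3, -0.9]
width: 0.199
gripper_force: 0.0
```

Emit:
jog_arm:
  plan:
    - {"offset": [-0.04,0.35,0],"twist": [0,0,0],"fingers": -0.6}
    - {"offset": [-0.08,0.7,0],"twist": [0,0,0],"fingers": -0.6}
    - {"offset": [-0.109,0.951,0],"twist": [0,0,0],"fingers": -0.6}
    - {"offset": [-0.109,0.951,0],"twist": [0,0,0],"fingers": -0.6}

```text
clock: 16.18
position: [0.4383, 0.0744, 0.1705]
ee_rot: [-0.22, 3.134, 0.001]
force: [0.5, -1.4, 0.9]
width: 0.199
gripper_force: 0.0
```

Run:
```python
from h import *
o=observe();print(o['position'],o['ee_rot'],o['width'],o['joints'])
c=cal('wrist');save('wrist','w6.png')
for t,z in [('bar',.043),('fixture',0),('stop_a_top',.0405)]:
  for r in landmark_of(t,'wrist')[:3]:
      v,u=r['at'];uv=(u*640,v*400); print(t,round(r['conf'],2),np.round(uv),ray('wrist',uv,z,c))
```

```text
[0.43830099 0.07443657 0.17052099] [-2.19793187e-01  3.13356417e+00  1.45123133e-03] 0.1993858500471501 [ 0.13042243  0.27641325 -0.50098802  2.05591337  0.17448256  0.84883272
  1.24052104]
bar 0.87 [318. 237.] [0.47610135 0.08473889 0.043     ]
fixture 0.71 [308. 291.] [0.55920591 0.08560615 0.        ]
stop_a_top 0.63 [340. 305.] [0.5462468  0.11742756 0.0405    ]
```

View pics/w6.png

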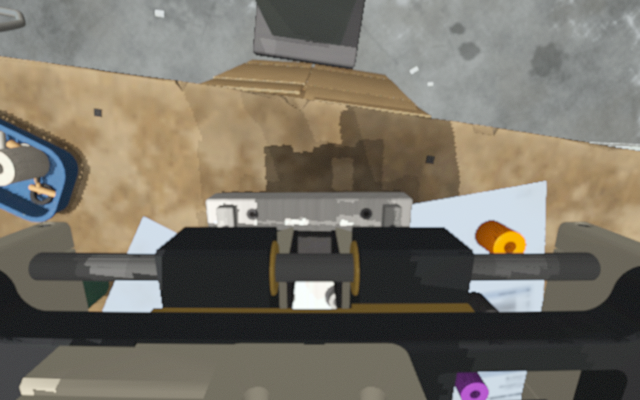

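Emit:
jog_arm:
  plan:
    - {"offset": [0,0,0.3],"twist": [0,0,0],"fingers": -0.6}
    - {"offset": [0,0,0.6],"twist": [0,0,0],"fingers": -0.6}
    - {"offset": [0,0,0.715],"twist": [0,0,0],"fingers": -0.6}
    - {"offset": [0,0,0.715],"twist": [0,0,0],"fingers": -0.6}
    - {"offset": [-0.08,0,0.715],"twist": [0,0,0],"fingers": -0.6}
    - {"offset": [-0.12,0,0.715],"twist": [0,0,0],"fingers": -0.6}
    - {"offset": [-0.15,0,0.715],"twist": [0,0,0],"fingers": -0.6}
    - {"offset": [-0.2,0,0.715],"twist": [0,0,0],"fingers": -0.6}
    - {"offset": [-0.25,0,0.715],"twist": [0,0,0],"fingers": -0.6}
    - {"offset": [-0.3,0,0.715],"twist": [0,0,0],"fingers": -0.6}

```text
clock: 17.62
position: [0.4813, 0.0784, 0.0634]
ee_rot: [0.217, -3.131, 0.002]
force: [-5.5, -0.7, 3.8]
width: 0.2
gripper_force: 3.2
```

Emit:
jog_arm:
  plan:
    - {"offset": [-0.05,0,0],"twist": [0,0,0],"fingers": -0.6}
    - {"offset": [-0.1,0,0],"twist": [0,0,0],"fingers": -0.6}
    - {"offset": [-0.15,0,0],"twist": [0,0,0],"fingers": -0.6}
    - {"offset": [-0.2,0,0],"twist": [0,0,0],"fingers": -0.6}
    - {"offset": [-0.25,0,0],"twist": [0,0,0],"fingers": -0.6}
    - {"offset": [-0.3,0,0],"twist": [0,0,0],"fingers": -0.6}
    - {"offset": [-0.35,0,0],"twist": [0,0,0],"fingers": -0.6}
    - {"offset": [-0.4,0,0],"twist": [0,0,0],"fingers": -0.6}
    - {"offset": [-0.45,0,0],"twist": [0,0,0],"fingers": -0.6}
    - {"offset": [-0.5,0,0],"twist": [0,0,0],"fingers": -0.6}
    - {"offset": [-0.55,0,0],"twist": [0,0,0],"fingers": -0.6}
    - {"offset": [-0.57,0,0],"twist": [0,0,0],"fingers": -0.6}
    - {"offset": [-0.59,0,0],"twist": [0,0,0],"fingers": -0.6}
    - {"offset": [-0.6,0,0],"twist": [0,0,0],"fingers": -0.6}

```text
clock: 19.38
position: [0.5706, 0.091, 0.0634]
ee_rot: [0.217, -3.132, 0.001]
force: [-7.6, -1.9, 4.8]
width: 0.197
gripper_force: 3.6
```

Emit:
jog_arm:
  plan:
    - {"offset": [-0.012,0,0],"twist": [0,0,0],"fingers": -0.6}
    - {"offset": [-0.024,0,0],"twist": [0,0,0],"fingers": -0.6}
    - {"offset": [-0.034,0,0],"twist": [0,0,0],"fingers": -0.6}
    - {"offset": [-0.042,0,0],"twist": [0,0,0],"fingers": -0.6}
    - {"offset": [-0.042,0,0],"twist": [0,0,0],"fingers": -0.6}

```text
clock: 20.0
position: [0.5769, 0.0919, 0.0634]
ee_rot: [0.217, -3.132, 0.001]
force: [-5.8, -1.3, 5.0]
width: 0.203
gripper_force: 3.0
```

Emit:
jog_arm:
  plan:
    - {"offset": [-0.01,0,0],"twist": [0,0,0],"fingers": -0.6}
    - {"offset": [-0.02,0,0],"twist": [0,0,0],"fingers": -0.6}
    - {"offset": [-0.02,0,0],"twist": [0,0,0],"fingers": -0.6}

```text
clock: 20.38
position: [0.5775, 0.092, 0.0633]
ee_rot: [0.217, -3.128, 0.003]
force: [-15.2, -1.8, 11.9]
width: 0.201
gripper_force: 7.6
```

Emit:
jog_arm:
  plan:
    - {"offset": [-0.008,0,0],"twist": [0,0,0],"fingers": -0.6}
    - {"offset": [-0.012,0,0],"twist": [0,0,0],"fingers": -0.6}
    - {"offset": [-0.012,0,0],"twist": [0,0,0],"fingers": -0.6}

```text
clock: 20.75
position: [0.5776, 0.092, 0.0631]
ee_rot: [0.217, -3.125, 0.004]
force: [-20.4, -2.7, 17.5]
width: 0.202
gripper_force: 10.6
```

Emit:
jog_arm:
  plan:
    - {"offset": [0.02,0,0],"twist": [0,0,0],"fingers": -0.6}
    - {"offset": [0.04,0,0],"twist": [0,0,0],"fingers": -0.6}
    - {"offset": [0.15,0,0],"twist": [0,0,0],"fingers": -0.6}
    - {"offset": [0.3,0,0],"twist": [0,0,0],"fingers": -0.6}
    - {"offset": [0.3,0,-0.3],"twist": [0,0,0],"fingers": -0.6}
    - {"offset": [0.3,0,-0.8],"twist": [0,0,0],"fingers": -0.6}
    - {"offset": [-0.6,0,-1],"twist": [0,0,0],"fingers": -0.6}
    - {"offset": [-0.6,0,-1],"twist": [0,0,0],"fingers": -0.6}
    - {"offset": [-0.6,0,-1],"twist": [0,0,0],"fingers": -0.6}
    - {"offset": [-0.6,0,-1],"twist": [0,0,0],"fingers": -0.6}

```text
clock: 22.0
position: [0.6734, 0.1055, 0.2135]
ee_rot: [-0.216, 3.132, 0.001]
force: [-0.3, 0.9, -0.5]
width: 0.2
gripper_force: 0.0
```

Run:
```python
from h import *
o=observe();print(o['position'],o['force'])
c=cal('wrist');a=get_image('wrist');b=get_image('scene')
for t,z in [('bar',.043),('nut',.03),('stop_a_top',.0405)]:
  for r in landmark_of(t,'wrist')[:3]:
      v,u=r['at'];uv=(u*640,v*400); print(t,round(r['conf'],2),np.round(uv),ray('wrist',uv,z,c))
w=cv2.resize(a[40:290,120:520],(480,300),interpolation=cv2.INTER_CUBIC);sc=cv2.resize(b[190:270,235:363],(480,300),interpolation=cv2.INTER_CUBIC)
cv2.imwrite('pics/w7.png',np.vstack([w,sc])[:,:,::-1])
```

```text
[0.67337911 0.10552137 0.21353232] [-0.26536467  0.89303774 -0.46190862]
bar 0.85 [321. 110.] [0.5952414  0.10268543 0.043     ]
bar 0.51 [280. 131.] [0.62150586 0.0649129  0.043     ]
nut 0.69 [291. 179.] [0.67091193 0.08045654 0.03      ]
stop_a_top 0.87 [343.  56.] [0.54335238 0.1165332  0.0405    ]
```

View pics/w7.png

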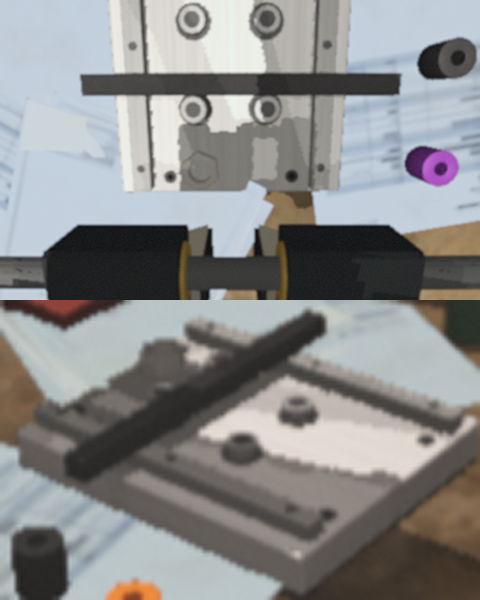

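```bash
python3 -c "
from cell import *
print(sign_off())"
```

```text
the job is handed in; nothing more can be done
None
```

The job is handed in at about 22 s on the robot's clock. Both near stops are caught down and both far stops are up; three needed pressing. The pale roller stands in the blue tray, and the bar was slid along the rails and pressed firmly against both far stops. I left the nut, the black roller and the oil bottle alone.

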